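# Set the cup to the pointer and clamp it for soldering

### The arm

A 6-joint arm with a two-finger parallel gripper is mounted at the origin on the work surface. World frame = base frame: x ahead of the robot, y to its left, z up, the work surface at z = 0. Lengths are in m, angles in rad, forces in N, time in s.
With the tool pointing down it reaches from about 0.35 to 0.85 m from the base axis. Payload 8.1 kg.
Tool frame: the origin (TCP) lies on the centre line of the jaws, within the pads' length; the fingertips stand robot.tips_ahead ahead of it and the grasp point (between the pads) lies 6 mm ahead of it (robot.tips_ahead is the distance from the TCP to the fingertips, in m); z points along the fingers, y is the line along which they close (so a half turn about z gives the same grasp; the last joint's range is limited). The gripper opens to 93 mm and grips with 3 to 60 N. Pads are 15 mm wide; open, the fingers measure 128 mm over their backs; the gripper's body (75 mm by 188 mm) begins 65 mm behind the grasp point.
Start: joints at [1.022, 0.13, 1.488, -0, 1.523, -0.085], TCP at [0.268, 0.537, 0.244] pointing down, gripper open.
Joint ranges: [-2.96, 2.96], [-0.89, 2.26], [0.02, 2.5], [-1.34, 4.48], [0, 2.73], [-2.66, 2.66]. Speed limits (rad/s): [2.39, 2.39, 2.79, 3.14, 3.14, 3.14].

### API

Orientations are given as a rotation vector (axis times angle).
In Python, from plant import robot gives the robot as it stands.
- The arm moves only by the tool apply_moves, never from a script. Its arguments are lists of equal length, an entry for each row: "delta_pos": the shift along the tool's x, y, z in cm, a list of three; "twist": the turn about the tool's z in rad. A call has 1 to 8 rows; each row shifts and turns the commanded pose from where the row before left it, along the tool's axes as they then stand; what a row does not reach is not made up. A row lasts 1/8 s, in which the tool goes at most 62.5 mm and 10.7 degrees, less where a joint would pass 70% of its speed; a pose out of reach is approached as far as the arm can. A call with a gripper value outside its range is refused whole. "gripper" is the finger opening in cm, from 0 to 9.3, set as the call begins (left out, the last holds). The fingers move at their own pace and stop on an object; "squeeze" is the grip in N (left out, the last holds). Time passes only in rows, so rows that do not move let the fingers close. It gives the time, the measured TCP pose, the force, the opening and the grip force at its end, in the units of the state.
- robot.read_state(): the state, without advancing time (a new reading comes with each control period).
- robot.read_camera(name): name is "scene" or "top"; returns a dict with "frame" (420x560x3 uint8, red, green, blue), "vertical_fov" (degrees; the focal length in pixels is half the picture's height over the tangent of half this angle, whatever the lens; pixels are square), "cx", "cy" (the principal point, pixels), "k1" (the pictures are not rectified: a ray, as slopes to the right and down, at radius r is drawn at 1 + k1 r^2 times it, then the intrinsics apply), "R" (3x3) and "t" (3): a world point X has camera coordinates R X + t. Camera axes: x right, y down, z forward; pixel columns grow to the right and rows downward; lengths in m; the calibration is good to about 2 mm. A picture is of the moment at which its call begins. There is no depth.
- robot.close_job(): hands the job in; it is judged then, once.
The state is a dict: "t": time; "q": joint angles; "dq": joint speeds; "joint_torque": joint torques, N m; "tool_pos": TCP position; "orientation": TCP orientation; "force": force on the tool from outside, world axes, zero at the start; "wrist_torque": the same for the moment, N m; "opening": finger opening in m; "gripper_force": force on a finger pad.
Only numpy, scipy, OpenCV 4.12 (cv2) and the standard library are available. Lean on these libraries where they do the work, as an engineer would, in place of code of your own. Each camera call takes 0.05 s, during which the arm holds its last target. There are 200 camera calls.

### The job

The small metal cup sits in the ring on the firebrick soldering stand with its handle stub turned the wrong way. Turn the cup round in its ring, without lifting it out, until the stub points straight at the steel pointer on the brick; only then swing the hinged hold-down bar over and press it down until it rests flat on the cup's rim. Do not disturb the hammer, the white pot or the steel block.

Things in the scene. Friction and masses are not known exactly. Their poses are not given: they have to be found in the camera images.
- stand: Fixed stand: terracotta firebrick in a dark iron frame 184 x 264 mm (y -128 to +136), brick top 40 mm above the bench. Origin on the bench under the centre of the steel cradle ring (inner radius 36, outer 44, 10 mm high, on the brick). Pointer lies along the stand's -y; hinge post (32 mm along x, 22 along y, 66 above the brick) stands 110 mm away along +y. z up.
- pointer_tip (a point): Inner tip of the steel pointer (a 10 mm wide bar with a 23 mm wide pointed head, 5 mm high, from 83 to 120 mm from the ring's centre along the stand's -y), on its top face, 45 mm above the bench.
- cup: Loose bare-metal cup, 0.28 kg; solid foot (radius 34, 14 mm high) stands on the brick in the ring with 2 mm play. Bowl outer radius 36 mm, rim 50 mm above the origin. Origin: centre of underside; z up. A level straight handle stub sticks out along the cup's -y: 10 x 10 mm, axis 32 mm above the origin, ending 78 mm from the cup's axis; it passes over ring and pointer.
- stub_tip (a point): Centre of the outer end of the cup's handle stub, 78 mm from the cup's axis, 32 mm above the cup's underside.
- holddown (a joint): Hold-down bar angle, rad: 0 = level, flat on the cup's rim; 1.57 = upright; starts leaning back away from the cup (1.85 to 2.15). Stiff hinge (about 0.22 N m friction): stays where left, must be pushed all the way. Steel bar 16 mm wide, 10 mm thick, end 152 mm from the hinge axis.
- holddown_hinge (a point): Point on the hold-down's hinge axis, mid bar, 95.5 mm above the bench and 110 mm from the ring's centre along the stand's +y. The axis is horizontal, along the stand's x.
- holddown_tip (a point): Middle of the free end of the hold-down bar, 152 mm from the hinge axis, at mid thickness (5 mm to either face).
- hammer: Bystander: hammer 240 mm long lying on the bench, handle along its -x. Origin under its middle.
- pot: Bystander: open white plastic pot, radius 38 mm, 60 mm high. Origin: centre of underside.
- block: Bystander: dark steel bench block, a disc of radius 35 mm, 28 mm high. Origin: centre of underside.
Not all that is in view belongs to the job. Leave any blue or orange look-alike of the cup alone.

How it is judged:
On the way, in this order (a step that is already met when the one before it is completed fails the run):
1. the stub points at the pointer while the cup sits in its ring and the hold-down bar is still open (angle between the y axis of cup and the y axis of stand, either way round below 0.1 rad and y of stub_tip in the frame of stand below -0.05 m and z of cup in the frame of stand below 0.045 m and horizontal distance between cup and stand below 0.006 m and angle between cup's own z axis and vertical below 0.08 rad and value of joint holddown above 0.6 rad), for 0.3 s.
2. the hold-down bar lies on the cup's rim (value of joint holddown below 0.04 rad), for 0.2 s.
At the end, for the whole second after the job is handed in: The cup stands at rest and upright in its ring (centre within 6 mm of the ring's centre, underside within 5 mm of the brick, tilt under 0.08 rad), the stub points at the pointer within 0.10 rad (not away from it), and the hold-down bar is down within 0.04 rad of level (angle between the y axis of cup and the y axis of stand, either way round below 0.1 rad and y of stub_tip in the frame of stand below -0.05 m and z of cup in the frame of stand below 0.045 m and horizontal distance between cup and stand below 0.006 m and angle between cup's own z axis and vertical below 0.08 rad and value of joint holddown below 0.04 rad and linear speed of cup below 0.01 m/s); the robot touches nothing.
It fails at once if the cup is lifted out of its ring or tipped over (z of cup in the frame of stand above 0.052 m or angle between cup's own z axis and vertical above 0.35 rad).
It fails at once if the hammer, the pot or the block is moved by more than 30 mm (distance of any of hammer, pot, block from where it was at the start of the episode above 0.03 m).
It also fails if it takes over 56 s, if anything falls off the work surface, if the arm or the gripper's body presses on something with over 40 N, if the wrist force passes 120 N, or if a joint passes its speed limit or range.

## Working session

There is one attempt and no reset: what is moved stays moved. The work goes in short steps, Python scripts to look and compute and a tool call to move; the robot and the scene stay as the last step left them, time stands still between calls to the robot, and variables do not carry over. Pictures are saved under pics/ and viewed, at most 10 in all, crops included, and the job is handed in when it is done.

Besides the shell and the picture viewer there is one more tool, called after "Request:" by a JSON object that holds its "api" and its "payload". apply_moves: Moves the arm, as the interface text tells. Its arguments: {"type":"object","properties":{"delta_pos":{"type":"array"},"twist":{"type":"array"},"gripper":{"type":"number"},"squeeze":{"type":"number"}},"required":["delta_pos","twist"]}

```bash
mkdir -p pics; ls; cat > h.py <<'E'
import numpy as np, cv2
from plant import robot
from scipy.spatial.transform import Rotation as Ro
def cam(n):
    c=robot.read_camera(n); c['f']=c['frame'].shape[0]/2/np.tan(np.radians(c['vertical_fov'])/2); return c
def proj(c,X):
    p=c['R']@np.array(X,float)+c['t']; s=p[:2]/p[2]; s=s*(1+c['k1']*(s@s)); return s*c['f']+[c['cx'],c['cy']]
def ray(c,u):
    K=np.array([[c['f'],0,c['cx']],[0,c['f'],c['cy']],[0,0,1.]])
    d=(np.array(u,float)-[c['cx'],c['cy']])/c['f']; s=d.copy()
    for _ in range(30): s=d/(1+c['k1']*(s@s))
    R=np.array(c['R']); return -R.T@c['t'], R.T@np.array([s[0],s[1],1])
def onz(c,u,z):
    o,d=ray(c,u); return o+d*(z-o[2])/d[2]
def save(c,name,box=None,k=1):
    f=c['frame'][:,:,::-1]
    if box: x0,y0,x1,y1=box; f=f[y0:y1,x0:x1]
    cv2.imwrite('pics/'+name,cv2.resize(f,None,fx=k,fy=k,interpolation=cv2.INTER_CUBIC))
E
python3 - <<'E'
from h import *
s=robot.read_state(); print(s, robot.tips_ahead)
for n in('scene','top'):
    c=cam(n); save(c,n+'0.png'); np.save(n+'0.npy',c['frame']); print(n,c['f'],c['cx'],c['cy'],c['k1'],-np.array(c['R']).T@c['t'])
E
```

```text
pics
{'t': 0.0, 'q': array([ 1.02159342e+00,  1.31154934e-01,  1.48926760e+00, -2.33642043e-05,
        1.52301184e+00, -8.54038856e-02]), 'dq': array([-0.00234908,  0.00123724, -0.00099817,  0.0005527 ,  0.00100579,
        0.0019951 ]), 'joint_torque': array([-4.54258989e-04, -5.59854376e+01, -4.91743934e+01,  7.66578689e-02,
        3.59949586e-02, -1.16093452e-04]), 'tool_pos': array([0.26812343, 0.53617083, 0.24259755]), 'orientation': array([-7.21892581e-01, -3.05695878e+00,  2.75950388e-03]), 'force': array([0.01273694, 0.23895603, 0.28182714]), 'wrist_torque': array([1.54246412e-05, 1.25535823e-02, 6.49798414e-03]), 'gripper_force': 0.0, 'opening': 0.09304418577914829} 0.025
scene 452.6324611237858 272.58065163768543 205.05839141667408 -0.09803150636384501 [1.02472551 0.21560314 0.96564687]
top 414.4903471028104 282.8770462679973 202.49817726717276 0.01898003775210857 [ 0.51437647 -0.01702313  1.1546438 ]
```

View pics/scene0.png

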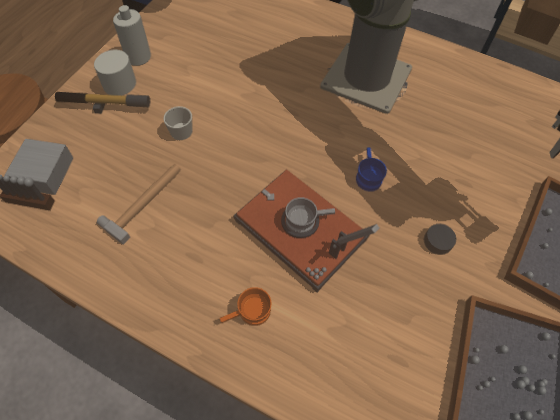

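View pics/top0.png

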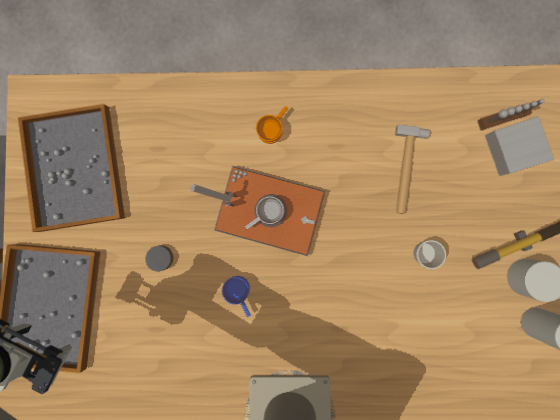

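Scene view: bare-metal cup at (301,215) with its stub towards (333,211), pointer at (267,194), bar and post at (340,243), leaning to (375,230). Top view: cup (270,210), stub end (247,228), pointer (308,220), post (230,198), bar tip (193,188).

Could be taken for the cup (top px): orange cup (270,129), blue cup (236,290), white pot (431,254) and bare-metal cup (270,210). I choose the bare-metal one, in the ring on the brick.

```bash
python3 - <<'E'
from h import *
c=cam('top'); save(c,'crop1.png',(180,155,340,265),5)
hsv=cv2.cvtColor(c['frame'],cv2.COLOR_RGB2HSV)
print(hsv[235,290],hsv[180,280],hsv[100,350])
m=((hsv[...,0]<10)&(hsv[...,1]>140)).astype(np.uint8); m[:160]=0;m[260:]=0;m[:,:205]=0;m[:,335:]=0
m=cv2.morphologyEx(m,cv2.MORPH_OPEN,np.ones((3,3)))
cs=max(cv2.findContours(m,0,2)[0],key=cv2.contourArea)
r=cv2.minAreaRect(cs); b=cv2.boxPoints(r); print(r)
P=np.array([onz(c,p,0.04) for p in b]);print(P.round(4))
print(np.linalg.norm(np.diff(P,axis=0),axis=1))
print('hinge',onz(c,(230,198),.106),'cup',onz(c,(270,210),.09),'ptr',onz(c,(304,219),.045),'stub',onz(c,(247,228),.077))
E
```

```text
[ 11 173 171] [ 11 169 163] [ 17 118 192]Traceback (most recent call last):
  File "<stdin>", line 7, in <module>
ValueError: max() iterable argument is empty
```

View pics/crop1.png

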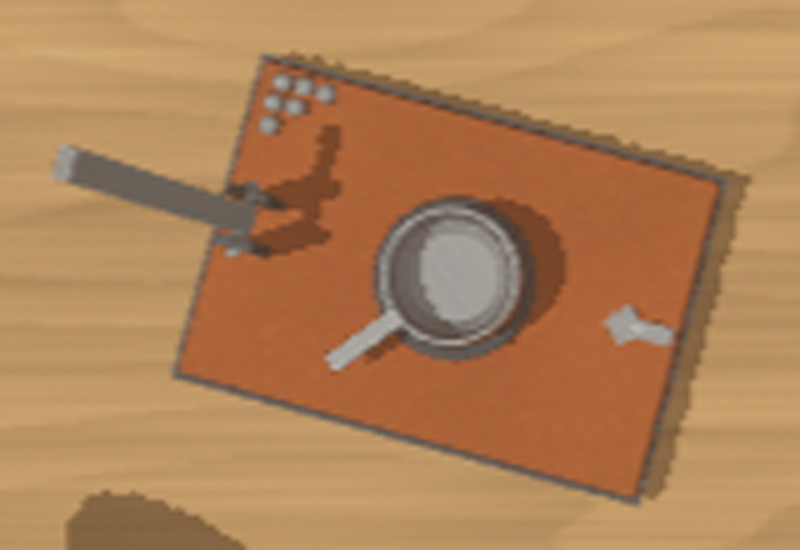

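The crop confirms the bare-metal cup. Rim centre is at about (270.2,209.4), stub end (246.6,227.4), pointer tip (300.8,219.4), and the bar tip end about (193,188).

```bash
python3 - <<'E'
from h import *
c=cam('top'); hsv=cv2.cvtColor(c['frame'],cv2.COLOR_RGB2HSV)
m=((hsv[...,0]<13)&(hsv[...,1]>145)).astype(np.uint8); m[:160]=0;m[260:]=0;m[:,:205]=0;m[:,335:]=0
m=cv2.morphologyEx(m,cv2.MORPH_OPEN,np.ones((3,3)))
cs=max(cv2.findContours(m,0,2)[0],key=cv2.contourArea)
b=cv2.boxPoints(cv2.minAreaRect(cs)); print(b)
A=np.array([(262,57),(728,182),(637,502),(175,377)])/5+[180,155]
for q in(b,A):
    P=np.array([onz(c,p,0.04) for p in q]);print(P.round(4)[:,:2],np.linalg.norm(np.diff(P,axis=0),axis=1),P.mean(0))
P=np.array([onz(c,p,0.04) for p in A])
my=((P[1]+P[2])-(P[0]+P[3]))[:2]; my/=np.linalg.norm(my); sy=-my
print('y dir',sy,np.degrees(np.arctan2(sy[1],sy[0])))
C=P.mean(0)[:2]-0.004*sy; print('origin from brick',C)
cup=onz(c,(270.2,209.4),.09)[:2];pt=onz(c,(300.8,219.4),.045)[:2];st=onz(c,(246.6,227.4),.077)[:2]
print('cup',cup,'ptr',pt,np.linalg.norm(pt-cup),'stub',st,np.linalg.norm(st-cup))
a=lambda v:np.degrees(np.arctan2(v[1],v[0]))
print('ptr ang',a(pt-cup),'my',a(my),'stub ang',a(st-cup))
s=cam('scene')
# bar tip from two views
save(s,'crop2.png',(230,160,390,295),5)
E
```

```text
[[215.31538 229.17691]
 [232.43843 166.3923 ]
 [323.6538  191.26923]
 [306.53076 254.05383]]
[[ 0.5067  0.1953]
 [ 0.6763  0.1485]
 [ 0.6057 -0.0975]
 [ 0.438  -0.0494]] [0.1760174  0.25603848 0.17442605] [0.5566761  0.04923764 0.04      ]
[[ 0.6763  0.1486]
 [ 0.6053 -0.1028]
 [ 0.4344 -0.0516]
 [ 0.5034  0.1962]] [0.2612641  0.17830157 0.2572265 ] [0.55484969 0.04760536 0.04      ]
y dir [0.27002446 0.96285346] 74.33427790457407
origin from brick [0.55376959 0.04375395]
cup [0.55641992 0.04397213] ptr [ 0.53057818 -0.03512182] 0.08320846009399424 stub [0.51073356 0.10655495] 0.07748453047493131
ptr ang -108.09335775595689 my -105.66572209542595 stub ang 126.12998241186406
```

View pics/crop2.png

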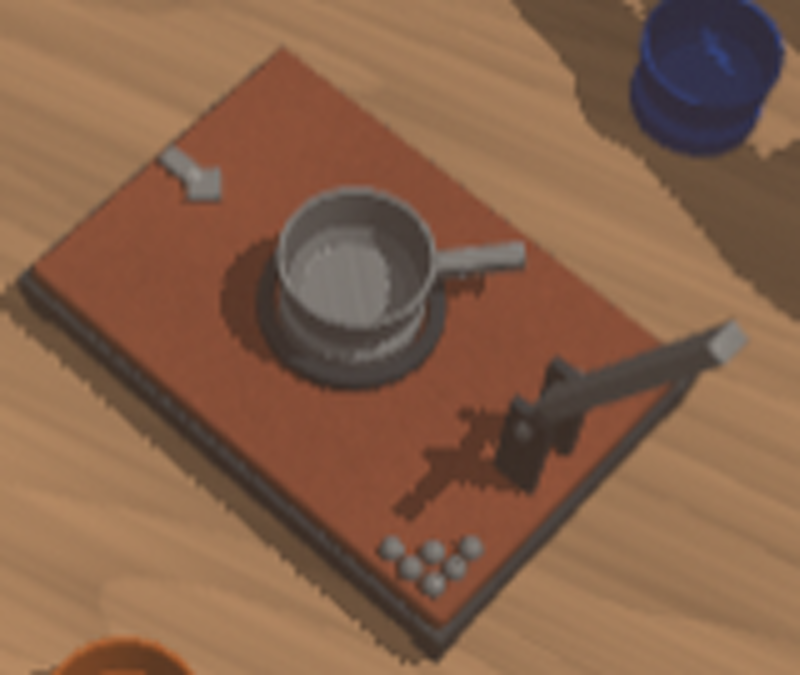

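```bash
cat >> h.py <<'E'
C=np.array([.5557,.0440]); YA=np.radians(74.1) # ring centre, stand +y yaw
SY=np.array([np.cos(YA),np.sin(YA)]); SX=np.array([SY[1],-SY[0]])
def st():
    s=robot.read_state(); R=Ro.from_rotvec(s['orientation']).as_matrix(); return s,R
def rel(target,cmd=None):
    s,R=st(); return (R.T@(np.array(target)-s['tool_pos'])*100).round(2)
def show():
    s,R=st(); print('t',round(s['t'],2),'pos',s['tool_pos'].round(4),'q6',s['q'][5].round(3),'yawx',np.degrees(np.arctan2(R[1,0],R[0,0])).round(1),'yawy',np.degrees(np.arctan2(R[1,1],R[0,1])).round(1),'zax',R[:,2].round(3),'F',s['force'].round(1),'open',s['opening'].round(4),'gf',s['gripper_force'])
E
python3 - <<'E'
from h import *
show(); print(rel([C[0],C[1],.2426]))
E
```

```text
Traceback (most recent call last):
  File "h.py", line 26, in show
    s,R=st(); print('t',round(s['t'],2),'pos',s['tool_pos'].round(4),'q6',s['q'][5].round(3),'yawx',np.degrees(np.arctan2(R[1,0],R[0,0])).round(1),'yawy',np.degrees(np.arctan2(R[1,1],R[0,1])).round(1),'zax',R[:,2].round(3),'F',s['force'].round(1),'open',s['opening'].round(4),'gf',s['gripper_force'])
                                                                                                                                                                                                                                                              ^^^^^^^^^^^^^^^^^^
AttributeError: 'float' object has no attribute 'round'
```

```bash
sed -i "s/s\['opening'\].round(4)/round(s['opening'],4)/" h.py
python3 - <<'E'
from h import *
show(); print(rel([C[0],C[1],.2426]))
E
```

```text
t 0.25 pos [0.2683 0.5364 0.2431] q6 -0.085 yawx 153.4 yawy 63.4 zax [-0.    -0.001 -1.   ] F [ 0.3  0.  -0.1] open 0.0931 gf 0.0
[-47.74 -31.18   0.08]
```

Request:
{"api": "apply_moves", "payload": {"delta_pos": [[-4,-2.6,0],[-4,-2.6,0],[-4,-2.6,0],[-4,-2.6,0],[-4,-2.6,0],[-4,-2.6,0],[-4,-2.6,0],[-4,-2.6,0]], "twist": [0,0,0,0,0,0,0,0], "gripper": 9.3, "squeeze": 15}}

```text
t: 1.25
tool_pos: [0.4621, 0.206, 0.2437]
orientation: [0.722, 3.057, 0.0]
force: [0.2, 0.3, 0.4]
opening: 0.0925
gripper_force: 0.0
```

Request:
{"api": "apply_moves", "payload": {"delta_pos": [[-4,-2.6,0],[-4,-2.6,0],[-4,-2.6,0],[-3.7,-2.6,0]], "twist": [0,0,0,0]}}

```text
t: 1.75
tool_pos: [0.556, 0.0427, 0.2436]
orientation: [0.722, 3.057, 0.0]
force: [0.2, 0.8, 1.0]
opening: 0.0933
gripper_force: 0.0
```

Request:
{"api": "apply_moves", "payload": {"delta_pos": [[0,0,0],[0,0,0],[0,0,0],[0,0,0],[0,0,0],[0,0,0],[0,0,0]], "twist": [0.17,0.17,0.17,0.17,0.17,0.17,0]}}

```text
t: 2.62
tool_pos: [0.5553, 0.0442, 0.2435]
orientation: [-2.121, -2.317, 0.0]
force: [-0.6, 0.5, 0.9]
opening: 0.0933
gripper_force: 0.0
```

```bash
python3 - <<'E'
from h import *
show(); print(rel([C[0],C[1],.15]), rel([*C,.086]))
E
```

```text
t 2.62 pos [0.5553 0.0442 0.2435] q6 -0.101 yawx 95.0 yawy 5.0 zax [-0. -0. -1.] F [-0.6  0.5  0.9] open 0.0933 gf 0.0
[-0.02  0.04  9.35] [-0.02  0.04 15.75]
```

Request:
{"api": "apply_moves", "payload": {"delta_pos": [[0,0,3],[0,0,3],[0,0,3],[0,0,2],[0,0,1.5],[0,0,1.5],[0,0,1.0],[0,0,0.7]], "twist": [0,0,0,0,0,0,0,0]}}

```text
t: 3.62
tool_pos: [0.5556, 0.0442, 0.0863]
orientation: [2.122, 2.316, 0.0]
force: [0.5, -0.1, 0.1]
opening: 0.093
gripper_force: 0.0
```

Request:
{"api": "apply_moves", "payload": {"delta_pos": [[0,0,0],[0,0,0],[0,0,0],[0,0,0],[0,0,0]], "twist": [0,0,0,0,0], "gripper": 6.6, "squeeze": 12}}

```text
t: 4.25
tool_pos: [0.5558, 0.0442, 0.0872]
orientation: [2.122, 2.315, 0.001]
force: [-1.2, 0.7, 4.3]
opening: 0.0705
gripper_force: 12.0
```

```bash
python3 - <<'E'
from h import *
show()
c=cam('top'); save(c,'top2.png',(180,130,340,265),4)
E
```

```text
t 4.25 pos [0.5558 0.0442 0.0872] q6 -0.1 yawx 95.0 yawy 5.0 zax [ 0.001 -0.    -1.   ] F [-1.2  0.7  4.3] open 0.0705 gf 11.999279628507793
```

View pics/top2.png

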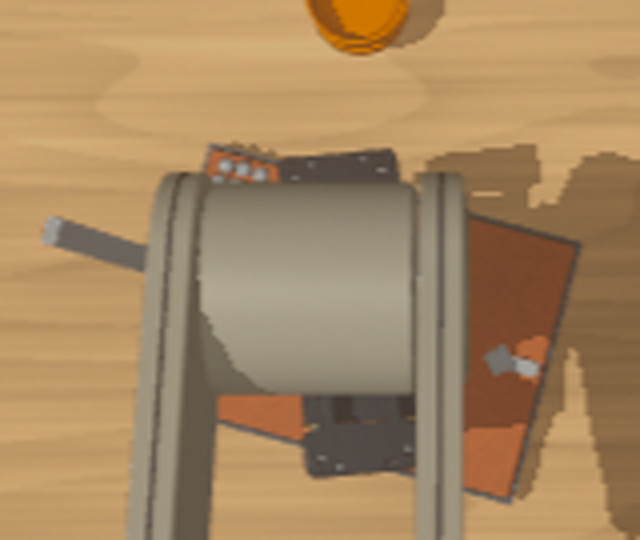

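The picture shows the arm over the cup, which it hides; the bar is at (40,232) and the pointer at (500,360), neither disturbed. The grip closed at 70.5 mm, which fits the bowl. Turning now.

Request:
{"api": "apply_moves", "payload": {"delta_pos": [[0,0,0],[0,0,0],[0,0,0],[0,0,0],[0,0,0],[0,0,0],[0,0,0],[0,0,0]], "twist": [-0.05,-0.1,-0.1,-0.1,-0.1,-0.1,-0.1,-0.1]}}

```text
t: 5.3
tool_pos: [0.556, 0.0442, 0.0872]
orientation: [1.122, 2.933, 0.001]
force: [-0.5, 0.7, 4.4]
opening: 0.0702
gripper_force: 12.0
```

Request:
{"api": "apply_moves", "payload": {"delta_pos": [[0,0,0],[0,0,0],[0,0,0],[0,0,0],[0,0,0],[0,0,0],[0,0,0],[0,0,0]], "twist": [-0.1,-0.1,-0.1,-0.1,-0.1,-0.1,-0.1,-0.1]}}

```text
t: 6.3
tool_pos: [0.5561, 0.0442, 0.0873]
orientation: [-0.109, 3.138, 0.0]
force: [0.1, -0.9, 4.3]
opening: 0.0699
gripper_force: 12.0
```

Request:
{"api": "apply_moves", "payload": {"delta_pos": [[0,0,0],[0,0,0],[0,0,0],[0,0,0],[0,0,0],[0,0,0],[0,0,0],[0,0,0]], "twist": [-0.1,-0.1,-0.1,-0.1,-0.1,-0.1,-0.08,0]}}

```text
t: 7.3
tool_pos: [0.556, 0.0443, 0.0872]
orientation: [-1.144, 2.924, -0.001]
force: [-0.2, -0.0, 4.4]
opening: 0.07
gripper_force: 12.0
```

```bash
python3 - <<'E'
from h import *
show()
c=cam('scene'); save(c,'scene2.png',(230,140,390,275),4)
E
```

```text
t 7.3 pos [0.556  0.0443 0.0872] q6 -2.329 yawx -137.3 yawy 132.7 zax [ 0.001  0.    -1.   ] F [-0.2 -0.   4.4] open 0.07 gf 12.005076210480183
```

View pics/scene2.png

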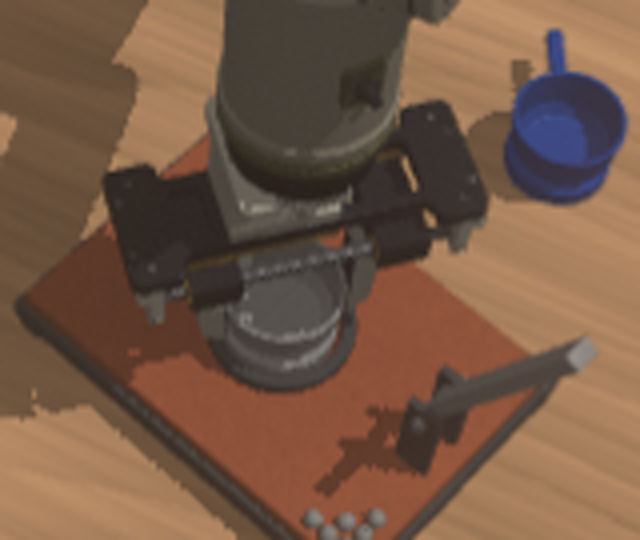

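Scene view: the gripper is still round the cup at about (285,310), the bar is still open at (585,350), and the stub is hidden behind the hand. Now release, rise and clear to see it.

Request:
{"api": "apply_moves", "payload": {"delta_pos": [[0,0,0],[0,0,0],[0,0,0],[0,0,0],[0,0,-1],[0,0,-2],[0,0,-3],[0,0,-4]], "twist": [0,0,0,0,0,0,0,0], "gripper": 9.3}}

```text
t: 8.35
tool_pos: [0.5551, 0.0442, 0.1885]
orientation: [1.145, -2.925, -0.0]
force: [0.6, 0.1, 0.8]
opening: 0.093
gripper_force: 0.0
```

Request:
{"api": "apply_moves", "payload": {"delta_pos": [[0,0,-4],[0,0,-4],[0,0,-3.5],[-4.3,2.6,0],[-4.3,2.6,0],[-4.3,2.6,0],[-4.3,2.6,0],[-4.1,2.6,0]], "twist": [0,0,0,0,0,0,0,0]}}

```text
t: 9.35
tool_pos: [0.6239, 0.286, 0.3039]
orientation: [-1.144, 2.923, -0.0]
force: [-0.8, -0.7, 0.4]
opening: 0.0929
gripper_force: 0.0
```

```bash
python3 - <<'E'
from h import *
show()
c=cam('top'); save(c,'top3.png',(200,155,340,265),5)
E
```

```text
t 9.35 pos [0.6239 0.286  0.3039] q6 -1.962 yawx -137.2 yawy 132.8 zax [ 0.002  0.001 -1.   ] F [-0.8 -0.7  0.4] open 0.0929 gf 0.0
```

View pics/top3.png

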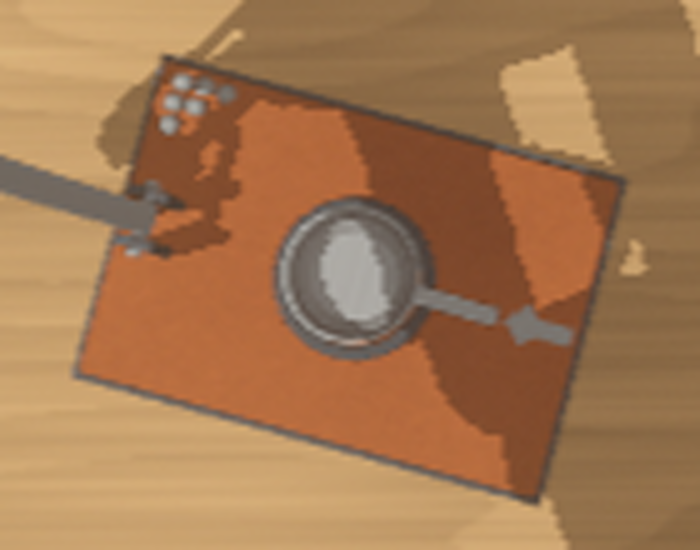

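Top view: the stub now points at the pointer. Its end is at crop (496,316), rim centre about (351,274), pointer tip (508,322), and the bar is still back. I'll measure the angle.

```bash
python3 - <<'E'
from h import *
c=cam('top')
a=lambda v:np.degrees(np.arctan2(v[1],v[0]))
o=np.array([200,155]); p=lambda x,y:np.array([x,y])/5+o
tip=onz(c,p(496,316),.077)[:2]; root=onz(c,p(418,294),.077)[:2]; cup=onz(c,p(352,275),.09)[:2]
print(tip,root,cup,np.linalg.norm(tip-cup),'ang',a(tip-cup),a(tip-root),'target',np.degrees(YA)-180)
# subpixel stub axis: grey low-saturation pixels between r=45 and 75 from cup centre
hsv=cv2.cvtColor(c['frame'],cv2.COLOR_RGB2HSV); pts=[];bar=[]
for v in range(195,235):
  for u in range(275,302):
    if hsv[v,u,1]<90:
      X=onz(c,(u,v),.077)[:2]; d=X-C
      if .046<np.linalg.norm(d)<.074: pts.append(X)
pts=np.array(pts); m=pts.mean(0); w=np.linalg.svd(pts-m)[2][0]; w*=np.sign(w@(m-C)); print(len(pts),'pca',a(w),'from C',a(m-C))
for q in [(193,188),(193.5,187.5)]: 
  for z in (.225,.235): X=onz(c,q,z)[:2]-C; print('bar tip stand',X@SX,X@SY)
s=cam('scene'); print('proj',[proj(s,[*(C+SY*(.11-.152*np.cos(t))),.0955+.152*np.sin(t)]).round(1) for t in(1.85,2,2.15)],[proj(c,[*(C+SY*(.11-.152*np.cos(t))),.0955+.152*np.sin(t)]).round(1) for t in(1.85,2,2.15)])
show()
E
```

```text
[ 0.53326549 -0.03048696] [0.54511005 0.00991797] [0.55486976 0.04346921] 0.07704712505573633 ang -106.2842774276098 -106.3383023567647 target -105.9
41 pca -107.9022659029024 from C -106.58804279553644
bar tip stand -0.0016983164239306322 0.1728582107627192
bar tip stand -0.0019277201723614111 0.17024573015753217
bar tip stand -0.00030856456390104207 0.17207501674941203
bar tip stand -0.0005529176064562558 0.1694709608119648
proj [array([366.8, 220.2]), array([375.2, 229.3]), array([382.5, 238.8])] [array([200.4, 189.1]), array([192.1, 186.9]), array([184.9, 185. ])]
t 9.5 pos [0.6233 0.2866 0.3024] q6 -1.964 yawx -137.1 yawy 132.9 zax [ 0.  0. -1.] F [-0.5 -0.8  0.1] open 0.0932 gf 0.0
```

Request:
{"api": "apply_moves", "payload": {"delta_pos": [[0,0,0],[0,0,0],[0,0,0],[0,0,0],[0,0,0],[0,0,0],[0,0,0],[0,0,0]], "twist": [0.16,0.16,0.16,0.16,0.16,0.16,0.16,0.16], "gripper": 0}}

```text
t: 10.5
tool_pos: [0.6237, 0.283, 0.3035]
orientation: [0.838, 3.026, 0.001]
force: [-0.6, 0.2, 0.2]
opening: 0.0175
gripper_force: 0.0
```

Request:
{"api": "apply_moves", "payload": {"delta_pos": [[0,0,0],[0,0,0],[0,0,0],[0,0,0],[0,0,0],[0,0,0],[0,0,0],[0,0,0]], "twist": [0.16,0.16,0.16,0.16,0.16,0.16,0.16,0.16]}}

```text
t: 11.5
tool_pos: [0.6237, 0.2829, 0.3035]
orientation: [2.48, 1.927, 0.002]
force: [-0.4, -0.1, 0.7]
opening: 0.0001
gripper_force: 0.0
```

```bash
cat >> h.py <<'E'
def sp():
    s,R=st(); X=s['tool_pos'][:2]-C; print('stand x,y,tipz',(X@SX).round(4),(X@SY).round(4),(s['tool_pos'][2]-.025).round(4))
def tgt(x,y,tipz): return rel([*(C+SX*x+SY*y),tipz+.025])
E
python3 - <<'E'
from h import *
show(); sp(); print(tgt(0,.24,.205))
E
```

```text
t 11.5 pos [0.6237 0.2829 0.3035] q6 0.601 yawx 75.7 yawy -14.3 zax [ 0.002  0.    -1.   ] F [-0.4 -0.1  0.7] open 0.0001 gf 0.0
stand x,y,tipz -0.0 0.2484 0.2785
[-0.85 -0.03  7.35]
```

Request:
{"api": "apply_moves", "payload": {"delta_pos": [[0,0,2],[0,0,2],[0,0,2],[0,0,1.3],[-1.8,0,0],[-1.8,0,0],[-1.5,0,0],[-1.5,0,0]], "twist": [0.028,0,0,0,0,0,0,0]}}

```text
t: 12.5
tool_pos: [0.6059, 0.2198, 0.2291]
orientation: [2.501, 1.901, 0.002]
force: [0.6, 3.6, 2.0]
opening: 0.0004
gripper_force: 1.6
```

Request:
{"api": "apply_moves", "payload": {"delta_pos": [[-1.2,0,0],[-1.2,0,0],[-1.2,0,0],[-1.2,0,0],[-1.2,0,0],[0,0,0]], "twist": [0,0,0,0,0,0]}}

```text
t: 13.25
tool_pos: [0.5895, 0.1617, 0.2284]
orientation: [2.502, 1.899, -0.001]
force: [-0.5, 0.3, -0.4]
opening: 0.0003
gripper_force: 0.0
```

```bash
python3 - <<'E'
from h import *
show(); sp(); print(tgt(0,.1225,.2055),tgt(0,.0846,.2006),tgt(0,.0506,.183))
c=cam('scene'); save(c,'scene3.png',(230,120,410,275),4)
E
```

```text
t 13.25 pos [0.5895 0.1617 0.2284] q6 0.456 yawx 74.4 yawy -15.6 zax [-0.001 -0.001 -1.   ] F [-0.5  0.3 -0.4] open 0.0003 gf 0.0
stand x,y,tipz 0.0003 0.1224 0.2034
[ 0.01 -0.03 -0.21] [-3.78 -0.05  0.28] [-7.18 -0.07  2.04]
```

View pics/scene3.png

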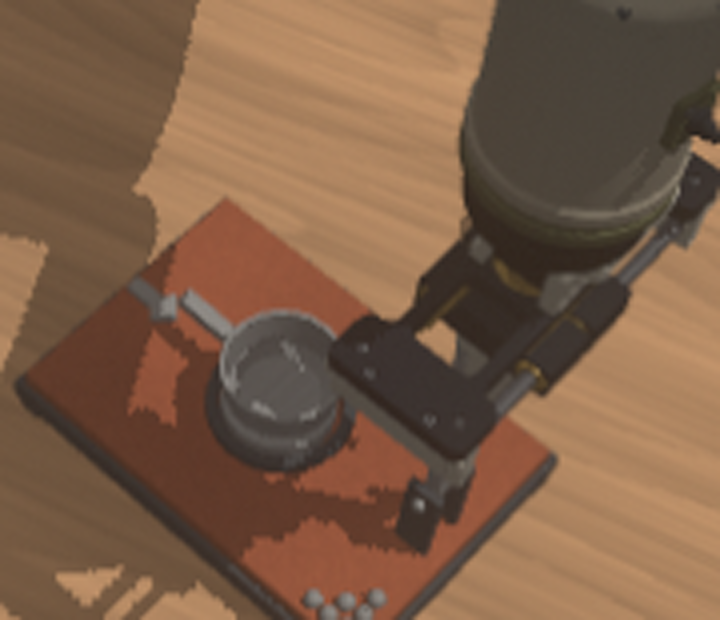

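Scene view: the stub at (205,310) points at the pointer at (165,305), and the bar is about upright, hidden behind the fingers near (455,400). Carrying on along the arc.

Request:
{"api": "apply_moves", "payload": {"delta_pos": [[-1.2,0,0],[-1.3,0,0.1],[-1.3,0,0.2],[-1.1,0,0.4],[-1.1,0,0.6],[-1.2,0,0.8],[0,0,0]], "twist": [0,0,0,0,0,0,0]}}

```text
t: 14.18
tool_pos: [0.57, 0.0922, 0.2066]
orientation: [-2.502, -1.899, 0.002]
force: [-1.0, -0.3, -0.7]
opening: 0.0004
gripper_force: 0.0
```

Request:
{"api": "apply_moves", "payload": {"delta_pos": [[-0.7,0,0.6],[-0.7,0,0.7],[-0.6,0,0.7],[-0.5,0,0.8],[-0.5,0,0.8],[-0.4,0,0.9],[0,0,0]], "twist": [0,0,0,0,0,0,0]}}

```text
t: 15.05
tool_pos: [0.5607, 0.0604, 0.1613]
orientation: [-2.501, -1.9, 0.003]
force: [0.2, 0.6, 0.2]
opening: 0.0004
gripper_force: 0.0
```

```bash
python3 - <<'E'
from h import *
show(); sp(); print(tgt(0,.0101,.1195),tgt(0,.0075,.1005))
c=cam('scene'); save(c,'scene4.png',(230,120,410,275),4)
E
```

```text
t 15.05 pos [0.5607 0.0604 0.1613] q6 0.288 yawx 74.4 yawy -15.6 zax [-0.002 -0.    -1.   ] F [0.2 0.6 0.2] open 0.0004 gf 0.0
stand x,y,tipz 0.0004 0.0171 0.1363
[-0.7  -0.04  1.69] [-0.96 -0.04  3.59]
```

View pics/scene4.png

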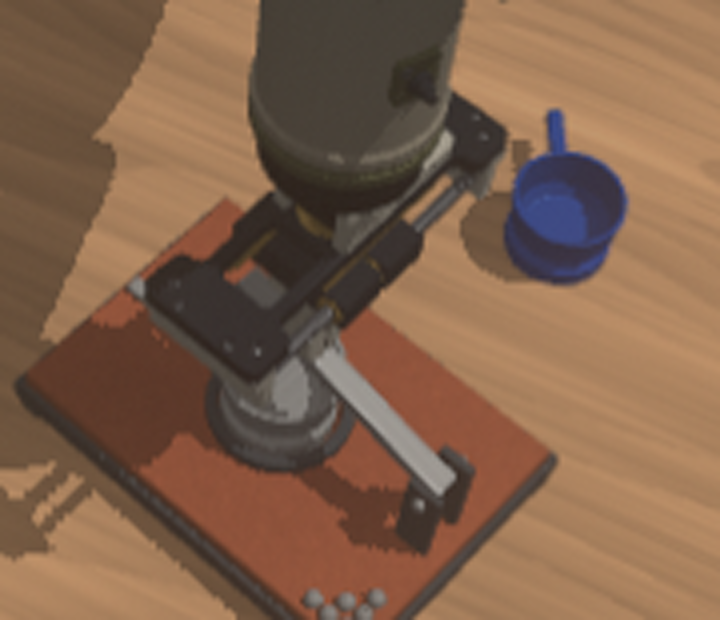

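Scene view: the bar runs from the hinge at (430,490) to under the fingers at (325,350), about 20° above level. Pressing on down.

Request:
{"api": "apply_moves", "payload": {"delta_pos": [[-0.3,0,0.6],[-0.2,0,0.6],[-0.2,0,0.6],[-0.1,0,0.6],[0,0,0.5],[0,0,0.3],[0,0,0.2],[0,0,0]], "twist": [0,0,0,0,0,0,0,0]}}

```text
t: 16.1
tool_pos: [0.5592, 0.0531, 0.1284]
orientation: [-2.501, -1.901, 0.0]
force: [0.3, 0.6, 0.4]
opening: 0.0001
gripper_force: 0.0
```

```bash
python3 - <<'E'
from h import *
show(); sp()
E
```

```text
t 16.1 pos [0.5592 0.0531 0.1284] q6 0.274 yawx 74.5 yawy -15.5 zax [-0.  0. -1.] F [0.3 0.6 0.4] open 0.0001 gf 0.0
stand x,y,tipz 0.0009 0.0097 0.1034
```

Request:
{"api": "apply_moves", "payload": {"delta_pos": [[0,0,0.2],[0,0,0.1],[0,0,0]], "twist": [0,0,0]}}

```text
t: 16.48
tool_pos: [0.5594, 0.0531, 0.1257]
orientation: [2.501, 1.901, 0.0]
force: [0.5, 0.7, 0.0]
opening: 0.0005
gripper_force: 0.2
```

Request:
{"api": "apply_moves", "payload": {"delta_pos": [[0,0,0.1],[0,0,0]], "twist": [0,0]}}

```text
t: 16.73
tool_pos: [0.5594, 0.053, 0.1255]
orientation: [2.501, 1.901, 0.0]
force: [-4.1, -0.7, 7.4]
opening: 0.0001
gripper_force: 3.7
```

Request:
{"api": "apply_moves", "payload": {"delta_pos": [[0,0,0.1],[0,0,0]], "twist": [0,0]}}

```text
t: 16.98
tool_pos: [0.5595, 0.0531, 0.1254]
orientation: [2.501, 1.901, 0.0]
force: [-8.4, -0.3, 14.7]
opening: 0.0008
gripper_force: 7.2
```

The force builds at tip z 0.1004, the level height, so the bar is on the rim. Lift off, clear and check.

Request:
{"api": "apply_moves", "payload": {"delta_pos": [[0,0,0],[0,0,-0.5],[0,0,-1.5],[0,0,-3],[0,0,-4],[0,0,-5],[0,0,-4],[0,0,0]], "twist": [0,0,0,0,0,0,0,0]}}

```text
t: 17.98
tool_pos: [0.5613, 0.0531, 0.3092]
orientation: [2.497, 1.898, 0.011]
force: [-0.6, 0.1, 0.3]
opening: 0.0002
gripper_force: 0.0
```

Request:
{"api": "apply_moves", "payload": {"delta_pos": [[5,0,0],[5,0,0],[5,0,0],[5,0,0],[4,0,0],[0,0,0]], "twist": [0,0,0,0,0,0]}}

```text
t: 18.73
tool_pos: [0.6228, 0.287, 0.3014]
orientation: [-2.497, -1.904, 0.004]
force: [0.5, -0.8, -0.6]
opening: 0.0004
gripper_force: 0.0
```

```bash
python3 - <<'E'
from h import *
show(); c=cam('top'); s=cam('scene')
a=cv2.resize(c['frame'][155:265,190:340],None,fx=3,fy=3,interpolation=cv2.INTER_CUBIC)
b=cv2.resize(s['frame'][160:290,230:380],None,fx=3,fy=3,interpolation=cv2.INTER_CUBIC)[:330]
cv2.imwrite('pics/end.png',np.hstack([a[:330,:400],b[:330,:400]])[:,:,::-1])
for t in (0,.05,.1): 
  X=[*(C+SY*(.11-.152*np.cos(t))),.0955+.152*np.sin(t)]; print(t,((proj(c,X)-[190,155])*3).round(1),((proj(s,X)-[230,160])*3+[400,0]).round(1))
hsv=cv2.cvtColor(c['frame'],cv2.COLOR_RGB2HSV); pts=[]
for v in range(195,235):
  for u in range(275,302):
    if hsv[v,u,1]<90:
      X=onz(c,(u,v),.077)[:2]
      if .052<np.linalg.norm(X-C)<.074: pts.append(X)
m=np.mean(pts,0)-C; print(len(pts),'stub',np.degrees(np.arctan2(m[1],m[0])))
E
```

```text
t 18.73 pos [0.6228 0.287  0.3014] q6 0.624 yawx 74.7 yawy -15.3 zax [-0.003 -0.    -1.   ] F [ 0.5 -0.8 -0.6] open 0.0004 gf 0.0
0 [287.7 176.8] [569.1 114.8]
0.05 [287.3 176.5] [569.6 109.7]
0.1 [286.4 176. ] [570.5 104.8]
32 stub -106.7129488131027
```

View pics/end.png

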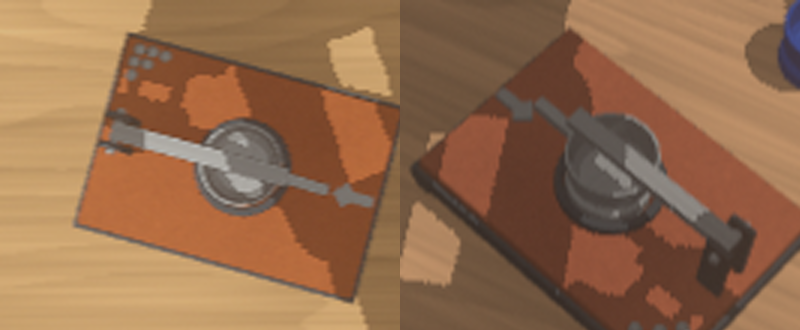

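Both views show the bar lying across the cup. Its tip is at about (577,115), against a predicted (569,115) for level, and the stub at −106.7° points at the pointer, within 1° of target. The robot is clear, so I'm handing in.

```bash
python3 -c "
from h import *
print(robot.close_job())"
```

```text
the job is handed in; nothing more can be done
None
```

I turned the cup until its stub pointed at the pointer (within about 1°, measured from the top camera), then swung the hold-down bar over and pressed it level on the rim, and handed the job in at about 19 s; the judge's result was not shown.

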